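# Put four bench items back on their outline pads

### The arm

A 6-joint arm with a two-finger parallel gripper is mounted at the origin on the work surface. World frame = base frame: x ahead of the robot, y to its left, z up, the work surface at z = 0. Lengths are in m, angles in degrees, forces in N, time in s.
With the tool pointing down it reaches from about 0.4 to 0.825 m from the base axis. Payload 7 kg.
Tool frame: the origin (TCP) lies midway between the tips of the shut fingers; the grasp point (between the pads) lies 19 mm behind it; z points along the fingers, y is the direction in which the jaws open and shut (so a half turn about z gives the same grasp; the last joint's range is limited). The gripper opens to 88 mm and grips with 3 to 60 N. Pads are 19 mm wide; open, the fingers measure 130 mm over their backs; the gripper's body (78 mm by 193 mm) begins 47 mm behind the grasp point.
Start: joints at [-55.915, 20.546, 0.682, 0, -70.136, -16.507], TCP at [0.204, -0.643, 0.227] pointing down, gripper open.
Joint ranges: [-176.03, 176.03], [-82.01, 121.73], [-58.28, 71.71], [-173.87, 95.51], [-174.79, -0.11], [-173.66, 173.66]. Speed limits (degrees/s): [136.94, 136.94, 172.46, 180, 180, 180].

### API

Orientations are given as a 3x3 rotation matrix whose columns are the frame's x, y, z axes.
In Python, from rig import robot gives the robot as it stands. Calls block until the motion is done:
- robot.goto(position, orientation): joint-space move of the TCP to a pose.
- robot.servo_line(position, ori=None, speed=0.15): straight line of the TCP; ori=None keeps the orientation; speed is the mean speed in m/s.
- robot.movej(angles): joint-space move.
- robot.move_gripper(opening): opening from 0.0 (shut) to 1.0 (fully open); the grip force is fixed at half the most; returns when the fingers have stopped.
- robot.dwell(seconds).
- robot.ik(position, orientation): joint angles nearest the present ones, or None.
- robot.grab_frame(name): name is "scene" or "top" or "wrist"; returns (picture, depth): 480x640x3 uint8, red, green, blue; 480x640 float32, m along the optical axis (not along the pixel's ray), 0 where there is no reading.
- robot.camera_info(name): a dict with "vfov" (degrees; the focal length in pixels is half the picture's height over the tangent of half this angle, whatever the lens; pixels are square), "cx", "cy" (the principal point, pixels), "view" (4x4, takes a point from world to camera coordinates); the wrist camera has in their place "T_tool_cam" (4x4, takes a point from camera to tool coordinates, whose origin is the TCP and whose axes are the flange's). Camera axes: x right, y down, z forward; pixel columns grow to the right and rows downward; lengths in m; the calibration is good to about 2 mm. A picture is of the moment at which its call begins: read the wrist's pose just before it. camera_info takes no time and is no camera call.
A pose or a line that the arm cannot do raises robot.Unreachable and nothing moves.
- robot.job_done(): hands the job in, once; it reports no verdict.
Readings, each from a call of its own:
- robot.read_t(): time.
- robot.read_qpos(): joint angles.
- robot.read_qvel(): joint speeds.
- robot.read_effort(): joint torques, N m.
- robot.read_position(): TCP position.
- robot.read_tcp_rot(): TCP orientation.
- robot.read_force(): force on the tool from outside, world axes, zero at the start.
- robot.read_ft_torque(): the same for the moment, N m.
- robot.read_grip_width(): opening from 0.0 (shut) to 1.0 (fully open).
Only numpy, scipy, OpenCV 4.12 (cv2) and the standard library are available. Lean on these libraries where they do the work, as an engineer would, in place of code of your own. Each camera call takes 0.05 s, during which the arm holds its last target. There are 200 camera calls.

### The job

Tidy the lab bench: put the computer mouse, the amber jar, the blue slide box and the orange code reader each on the mat that shows its own white silhouette, centred on the silhouette and lined up with it, the reader's wide nose on the wide end of its T. Set them down flat and let go of them; do not drop the glass jar or tip it over.

Things in the scene. Friction and masses are not known exactly. Their poses are not given: they have to be found in the camera images.
- mouse_mid (a point): white wireless computer mouse, loose, 100 mm long (x) x 58 mm wide (y) x 37 mm high, ends half round, straight parallel sides along the middle 42 mm of its length and up to 28 mm above its underside, then stepped inwards. This point is its centre, 18.5 mm above its underside. x along its length towards the dark scroll wheel, z up. 75 to 135 g
- jar_mid (a point): closed round amber glass jar with a white screw cap, loose, standing, 52 mm diameter, 62 mm high with the cap. This point is on its axis, 31 mm above its underside. z up. 105 to 190 g
- slidebox_mid (a point): closed blue plastic box for microscope slides with a blank paper label on top, loose, 86 mm long (x) x 42 mm wide (y) x 36 mm high. This point is its centre, 18 mm above its underside. x along its length, z up. 90 to 160 g
- reader_mid (a point): handheld code reader lying flat, loose, T-shaped from above, 34 mm high: orange handle 30 mm wide (y) from x = -58 to 28 mm, grey nose 60 mm wide from x = 28 to 60 mm. This point is the origin of those lengths, on the handle's middle line near the balance point, 17 mm above the underside. x points from handle to nose, z up. 110 to 205 g
- reader_nose (a point): middle of the code reader's wide grey nose, 44 mm along x from reader_mid, 17 mm above the underside
- pad_mouse: fixed flat blue-green mat, 135 x 95 mm (x, y) and 3 mm thick, with a filled white silhouette: a long shape with half-round ends (the mouse), 104 mm along x, 62 mm wide, centred on the mat. Origin at the mat's middle on its underside, at bench level; z up
- pad_jar: fixed flat blue-green mat, 135 x 95 mm (x, y) and 3 mm thick, with a filled white silhouette: a round disc (the jar), 56 mm diameter, centred on the mat. Origin at the mat's middle on its underside, at bench level; z up
- pad_box: fixed flat blue-green mat, 135 x 95 mm (x, y) and 3 mm thick, with a filled white silhouette: a plain rectangle (the slide box), 90 mm along x, 46 mm wide, centred on the mat. Origin at the mat's middle on its underside, at bench level; z up
- pad_reader: fixed flat blue-green mat, 135 x 95 mm (x, y) and 3 mm thick, with a filled white silhouette: a T (the code reader): a 34 mm wide stem from x = -60 to 26 mm and a 64 mm wide head from x = 26 to 62 mm. The reader belongs with its own origin over the mat's origin and its x along the mat's x. Origin at the mat's middle on its underside, at bench level; z up
Not all that is in view belongs to the job. Several things look just like the part that bears mouse_mid: the one meant starts farthest to the robot's right.

How it is judged:
By the outcome, as a careful person would: the job done as asked, in the order asked, and still so for the second after the job is handed in, with the robot touching nothing.
It also fails if it takes over 115 s, if anything falls off the work surface, if the arm or the gripper's body presses on something with over 40 N, if the wrist force passes 120 N, or if a joint passes its speed limit or range.

## Working session

There is one attempt and no reset: what is moved stays moved. The work goes in short steps, each a Python script; the robot and the scene stay as the last script left them, time stands still between calls to the robot, and variables do not carry over. Pictures are saved under pics/ and viewed, about 12 in all and at most 16, crops included, and the job is handed in when it is done.

```bash
ls; mkdir -p pics
python3 - <<'E'
from rig import robot
import cv2,numpy as np
for n in ("scene","top"):
    p,d=robot.grab_frame(n); cv2.imwrite(f"pics/{n}0.png",p[:,:,::-1]); np.savez(f"{n}0.npz",p=p,d=d)
    i=robot.camera_info(n); print(n,i['vfov'],i['cx'],i['cy'],np.round(i['view'],4).tolist())
print(robot.camera_info("wrist"),robot.read_t())
E
```

```text
pics
scene 49.792160403295576 320.1147103747817 238.3859633102877 [[0.4948, 0.8688, 0.0172, -0.2334], [0.6252, -0.3422, -0.7015, -0.2661], [-0.6036, 0.3579, -0.7125, 1.7316], [0.0, 0.0, 0.0, 1.0]]
top 49.843367248015475 314.1439178080619 239.47774860222495 [[0.0075, -1.0, -0.0014, -0.0085], [-0.9981, -0.0074, -0.0607, 0.4911], [0.0607, 0.0019, -0.9982, 1.071], [0.0, 0.0, 0.0, 1.0]]
{'vfov': 67.67722346604238, 'cx': 320.12914846065996, 'cy': 244.0631515678399, 'T_tool_cam': array([[-4.91265320e-04, -9.61688294e-01, -2.74144821e-01,
         7.40141253e-02],
       [ 9.99998826e-01, -7.44800937e-05, -1.53071689e-03,
        -1.97813206e-04],
       [ 1.45165418e-03, -2.74145251e-01,  9.61687202e-01,
        -1.57325887e-01],
       [ 0.00000000e+00,  0.00000000e+00,  0.00000000e+00,
         1.00000000e+00]])} 0.1
```

View pics/top0.png

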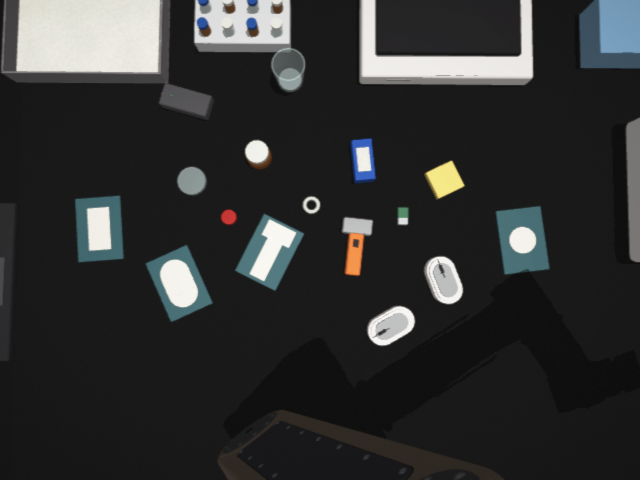

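View pics/scene0.png

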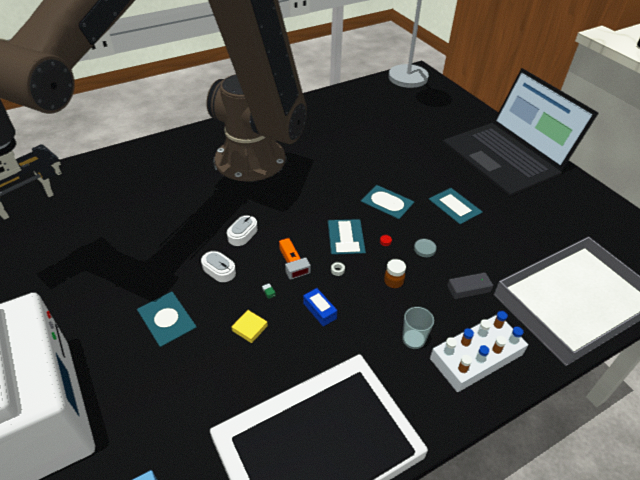

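Two mouse look-alikes: top pixels (390,325) and (443,280). Image right is the robot's right (−y), so (443,280) fits the description. I'll confirm this in a crop and measure everything from the top view.

```bash
cat > h.py <<'E'
import numpy as np, cv2
from rig import robot
def K(i):
    f=240/np.tan(np.radians(i['vfov']/2)); return f,i['cx'],i['cy']
def campose(name):
    """world-from-camera 4x4"""
    i=robot.camera_info(name)
    if name!='wrist': return i,np.linalg.inv(i['view'])
    T=np.eye(4); T[:3,:3]=np.array(robot.read_tcp_rot()); T[:3,3]=robot.read_position()
    return i,T@np.array(i['T_tool_cam'])
def cast(px,z,i,T):
    """pixels (n,2) -> world points on the plane z"""
    f,cx,cy=K(i); px=np.asarray(px,float).reshape(-1,2)
    r=np.c_[(px[:,0]-cx)/f,(px[:,1]-cy)/f,np.ones(len(px))]@T[:3,:3].T
    return T[:3,3]+r*((z-T[2,3])/r[:,2])[:,None]
def blobs(mask,z,i,T,amin=40):
    out=[]
    for c in cv2.findContours(mask.astype(np.uint8),cv2.RETR_EXTERNAL,cv2.CHAIN_APPROX_NONE)[0]:
        if cv2.contourArea(c)<amin: continue
        w=cast(c,z,i,T)[:,:2]*1000
        (x,y),(a,b),an=cv2.minAreaRect(w.astype(np.float32))
        if a<b: a,b,an=b,a,an+90
        m=cv2.moments(w.astype(np.float32).reshape(-1,1,2))
        out.append(dict(px=c.reshape(-1,2).mean(0).round(),mid=np.array([x,y]),size=(a,b),yaw=(an+90)%180-90,cen=np.array([m['m10'],m['m01']])/m['m00'],c=c))
    return out
def hsv(p): return cv2.cvtColor(p,cv2.COLOR_RGB2HSV)
def masks(p):
    h,s,v=cv2.split(hsv(p))
    return dict(mat=(h>85)&(h<102)&(s>90)&(v>50), white=(s<45)&(v>190), blue=(h>105)&(h<130)&(s>150)&(v>70),
      orange=(h>5)&(h<18)&(s>180)&(v>150), grey=(s<40)&(v>120)&(v<195))
def show(bs,tag):
    for b in bs: print(tag,b['px'],'mid',b['mid'].round(1),'cen',b['cen'].round(1),'size',np.round(b['size'],1),'yaw',round(b['yaw'],1))
E
python3 - <<'E'
from h import *
p=np.load('top0.npz')['p']; i,T=campose('top'); M=masks(p)
cv2.imwrite('pics/mice.png',cv2.resize(p[230:360,340:480,::-1],None,fx=5,fy=4.5,interpolation=cv2.INTER_CUBIC))
ok=np.zeros(p.shape[:2],bool); ok[110:370,60:560]=1
show(blobs(M['mat']&ok,.003,i,T),'mat')
show(blobs(M['white']&ok,.003,i,T),'white@3')
show(blobs(M['white']&ok,.062,i,T),'white@62')
show(blobs(M['white']&ok,.037,i,T),'white@37')
show(blobs(M['blue']&ok,.036,i,T),'blue')
show(blobs(M['orange']&ok,.034,i,T),'orange')
show(blobs(M['grey']&ok,.034,i,T),'grey')
E
```

```text
mat [272. 280.] mid [406.4  81.5] cen [403.4  83.5] size [35.6 18.3] yaw -15.3
mat [179. 283.] mid [398.  281.4] cen [398.  281.4] size [135.2  96.4] yaw 25.0
mat [252. 247.] mid [477.  114.5] cen [463.5 130.8] size [132.  38.] yaw -25.8
mat [522. 240.] mid [ 495.  -445.7] cen [ 494.8 -445.8] size [134.9  96.7] yaw 7.3
mat [ 99. 229.] mid [512.3 453.7] cen [512.4 453.7] size [135.2  97. ] yaw 4.9
white@3 [391. 326.] mid [ 311.9 -167.7] cen [ 311.8 -167.4] size [101.2  59.2] yaw -59.6
white@3 [179. 283.] mid [398.1 281.6] cen [397.8 281.4] size [102.9  62. ] yaw 25.1
white@3 [444. 280.] mid [ 409.  -280.2] cen [ 408.9 -280.2] size [100.9  59.9] yaw 21.4
white@3 [522. 239.] mid [ 495.1 -447.4] cen [ 494.9 -447. ] size [53.5 53.1] yaw -0.9
white@3 [358. 226.] mid [521.8 -96.2] cen [520.9 -96.2] size [52.8 26.2] yaw 84.7
white@3 [271. 249.] mid [465.9  89.8] cen [474.  86.] size [122.3  63.9] yaw -26.0
white@3 [ 99. 228.] mid [512.3 454.3] cen [512.4 454.2] size [89.5 46.2] yaw 5.0
white@3 [311. 204.] mid [566.7   2.5] cen [566.8   2.4] size [32.2 29.9] yaw 0.4
white@3 [363. 159.] mid [ 
[... 1535 characters left out ...]
] cen [509.7 439.9] size [86.7 44.8] yaw 5.0
white@37 [311. 204.] mid [562.3   2.2] cen [562.4   2.1] size [31.2 29. ] yaw 0.4
white@37 [363. 159.] mid [ 658.5 -105.5] cen [ 658.6 -105.5] size [49.3 26. ] yaw 6.4
white@37 [256. 151.] mid [672.5 116.5] cen [673.2 116.6] size [44.3 43.7] yaw 0.7
blue [363. 160.] mid [ 656.4 -104.7] cen [ 656.4 -104.8] size [91.7 45.5] yaw 6.0
grey [389. 326.] mid [ 312.6 -158.2] cen [ 314.2 -162.1] size [76.2 36.8] yaw -59.0
grey [444. 279.] mid [ 412.8 -271.9] cen [ 409.5 -273.2] size [76.9 36.1] yaw 21.5
grey [357. 226.] mid [519.3 -93.8] cen [519.3 -93.9] size [59.3 30.7] yaw 84.1
grey [191. 180.] mid [612.1 252.3] cen [611.6 251.9] size [54.7 54.1] yaw 1.2
```

View pics/mice.png

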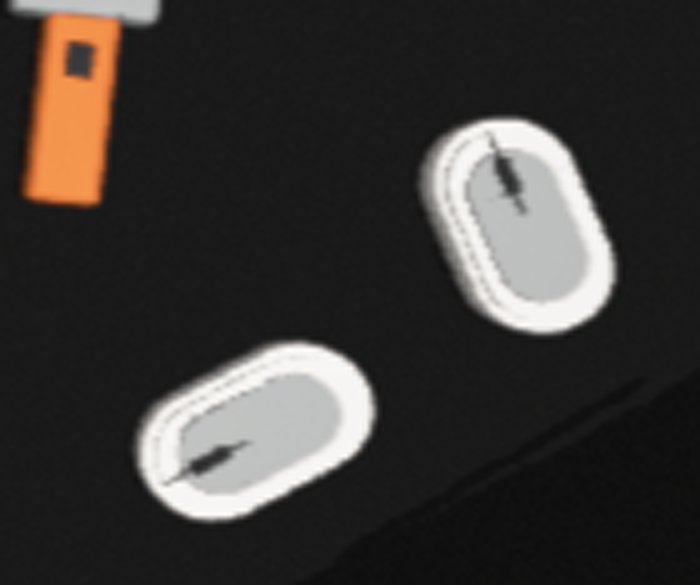

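The crop shows the reader top left and both mice. The mouse at crop (518,225), which is top pixel (443,280), is clearly farther right, so it's the target. Its outer edge is 58 mm wide, which fits. Next I'll check IK branches for the looks, grasps and placings, then look closely at each mat and object with the wrist camera directly overhead.

```bash
cat >> h.py <<'E'
def R(deg):
    c,s=np.cos(np.radians(deg)),np.sin(np.radians(deg)); return np.array([[c,s,0],[s,-c,0],[0,0,-1.]])
def lookpos(xy,th,z=.173):
    "TCP (xy in mm) such that the wrist camera stands right above xy"
    return [xy[0]/1000-.074*np.cos(np.radians(th)),xy[1]/1000-.074*np.sin(np.radians(th)),z]
def look(xy,th,name,z=.173):
    robot.goto(lookpos(xy,th,z),R(th)); robot.dwell(.25)
    i,T=campose('wrist'); p,d=robot.grab_frame('wrist'); cv2.imwrite(f'pics/{name}.png',p[:,:,::-1]); np.savez(name,p=p,d=d,T=T)
    return p,d,i,T
E
python3 - <<'E'
from h import *
J=dict(mouse=((409,-273),21.4),pmouse=((398,281.5),25),jar=((667,114),-27),pjar=((495,-446),0),box=((656,-105),6),pbox=((512,454),5),reader=((475,-89),-6),preader=((465,90),-26))
for k,(xy,th) in J.items():
    for t in (th,th+180):
        o=[]
        for P in (lookpos(xy,t),[xy[0]/1e3,xy[1]/1e3,.006],[xy[0]/1e3,xy[1]/1e3,.15]):
            q=robot.ik(P,R(t)); o.append(None if q is None else np.round(q,0).astype(int).tolist())
        print(k,t,o)
E
```

```text
mouse 21.4 [[-16, 2, -31, 0, -58, 128], [-11, 19, -37, 0, -34, 122], [-11, 7, -28, 0, -55, 122]]
mouse 201.4 [[-6, 10, -21, 0, -59, -62], [-11, 19, -37, 0, -34, -58], [-11, 7, -28, 0, -55, -58]]
pmouse 25 [[65, -2, -35, 0, -58, 50], [58, 18, -38, 0, -34, 57], [58, 7, -29, 0, -55, 57]]
pmouse 205 [[54, 12, -18, 0, -59, -119], [58, 18, -38, 0, -34, -123], [58, 7, -29, 0, -55, -123]]
jar -27 [[32, 18, -11, 0, -61, 31], [26, 32, -13, 0, -45, 37], [26, 24, -5, 0, -61, 37]]
jar 153 [[21, 28, 6, 0, -67, -138], [26, 32, -13, 0, -45, -143], [26, 24, -5, 0, -61, -143]]
pjar 0 [[-28, 17, -12, 0, -61, 118], [-25, 31, -14, 0, -45, 115], [-25, 23, -6, 0, -61, 115]]
pjar 180 [[-23, 27, 3, 0, -67, -67], [-25, 31, -14, 0, -45, -65], [-25, 23, -6, 0, -61, -65]]
box 6 [[8, 15, -14, 0, -61, 88], [8, 31, -14, 0, -45, 88], [8, 23, -7, 0, -61, 88]]
box 186 [[8, 28, 5, 0, -67, -92], [8, 31, -14, 0, -45, -92], [8, 23, -7, 0, -61, -92]]
pbox 5 [[63, 18, -10, 0, -62, 32], [58, 33, -11, 0, -46, 37], [58, 24, -4, 0, -62, 37]]
pbox 185 [[53, 29, 7, 0, -68, -138], [58, 33, -11, 0, -46, -143], [58, 24, -4, 0, -62, -143]]
reader -6 [[16, -3, -35, 0, -58, 68], [13, 18, -38, 0, -34, 71], [13, 6, -29, 0, -55, 71]]
reader 174 [[10, 12, -19, 0, -59, -106], [13, 18, -38, 0, -34, -109], [13, 6, -29, 0, -55, -109]]
preader -26 [[44, -2, -34, 0, -58, 20], [35, 17, -40, 0, -33, 29], [35, 5, -30, 0, -54, 29]]
preader 154 [[27, 10, -21, 0, -59, -143], [35, 17, -40, 0, -33, -151], [35, 5, -30, 0, -54, -151]]
```

Run:
```python
from h import *
J=[('pjar',(495,-446),180),('preader',(466,90),154),('pmouse',(398,281.5),205),('pbox',(512,454),185),('jar',(667,114),153),('box',(656,-105),186),('reader',(495,-91),174),('mouse',(409,-273),201.4)]
ims=[]
for k,xy,t in J:
    p,d,i,T=look(xy,t,k); M=masks(p); z=dict(jar=.062,box=.036,reader=.034,mouse=.028).get(k,.003)
    ims.append(cv2.resize(p[:,:,::-1],(266,200)))
    h,s,v=cv2.split(hsv(p))
    m=M['white'] if k[0]=='p' or k=='jar' else v>60
    if k=='box': m=M['blue']
    if k=='mouse': m=M['white']|M['grey']
    show([b for b in blobs(m,z,i,T,300) if np.hypot(*(b['mid']-xy))<70],k)
    if k[0]=='p': show([b for b in blobs(M['mat'],z,i,T,300) if np.hypot(*(b['mid']-xy))<50],k+' mat')
print(robot.read_t())
ims.append(ims[0]*0)
cv2.imwrite('pics/tour.png',np.vstack([np.hstack(ims[j:j+3]) for j in (0,3,6)]))
```

```text
pjar [319. 142.] mid [ 494.9 -447.9] cen [ 495.  -447.9] size [57.3 56.7] yaw 89.9
preader [320. 145.] mid [465.7  88.9] cen [473.3  85.2] size [122.1  64. ] yaw -26.1
pmouse [320. 139.] mid [397.6 279.6] cen [397.8 279.7] size [101.1  61.9] yaw 25.0
pmouse mat [313.  73.] mid [356.  260.1] cen [347.3 253.3] size [95.  41.2] yaw -65.2
pbox [321. 142.] mid [512.4 457.7] cen [512.8 452.6] size [92.3 58.8] yaw 3.7
jar [319. 143.] mid [667.9 112.7] cen [667.8 112.9] size [45.7 45.2] yaw 63.1
box [316. 101.] mid [ 627.4 -109.9] cen [ 624.3 -110.9] size [41.3 22.2] yaw -82.9
reader [307. 122.] mid [476.6 -92.4] cen [473.2 -89.8] size [160.1 147.3] yaw -4.3
mouse [317. 137.] mid [ 409.2 -275.7] cen [ 409.4 -275.6] size [99.6 59.4] yaw 20.8
11.4333
```

View pics/tour.png

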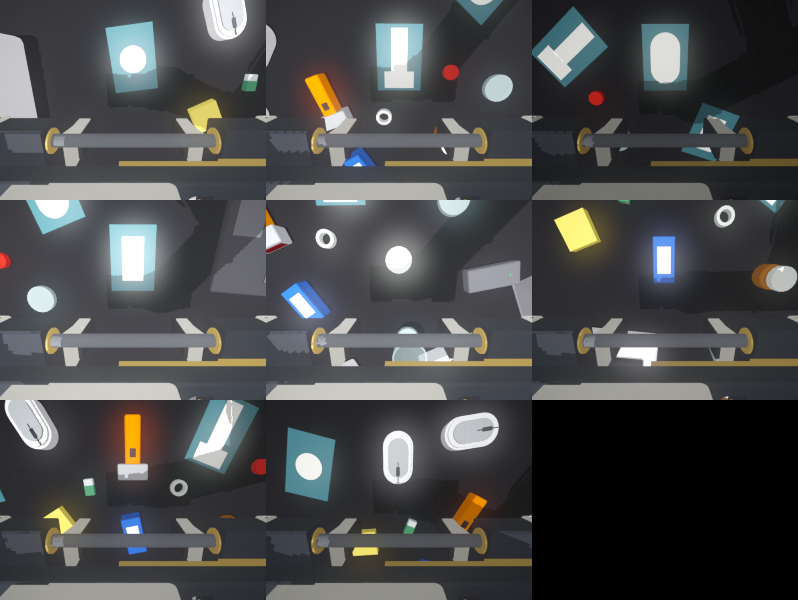

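The montage shows each mat and object centred near tile (133,60) in its own look. Mouse, jar and three of the mats fit their known sizes. I'll redo the masks for the box, the reader and the box mat from the saved frames.

Run:
```python
from h import *
i=robot.camera_info('wrist')
def go(k,f,z,amin=300):
    q=np.load(k+'.npz'); h,s,v=[a.astype(int) for a in cv2.split(hsv(q['p']))]; m=f(h,s,v); m[270:]=0
    m=cv2.morphologyEx(m.astype(np.uint8),cv2.MORPH_OPEN,np.ones((3,3)))
    show([b for b in blobs(m,z,i,q['T'],amin) if abs(b['px'][0]-320)<40],k)
go('box',lambda h,s,v:((h>100)&(h<130)&(s>90)&(v>140))|(v>235),.036)
go('pbox',lambda h,s,v:(s<40)&(v>235),.003)
go('reader',lambda h,s,v:(h<25)&(s>150)&(v>190),.034)
go('reader',lambda h,s,v:(s<60)&(v>130),.034)
for k,rows in (('box',[140]),('reader',[90,165,180]),('pbox',[140])):
    p=np.load(k+'.npz')['p']; H=hsv(p)
    for r in rows: print(k,r,[tuple(H[r,c].tolist()) for c in range(260,384,6)])
```

```text
box [317. 141.] mid [ 658.7 -106.7] cen [ 658.6 -106.7] size [84.6 42.2] yaw 6.0
pbox [319. 139.] mid [512.1 452.4] cen [511.9 452.4] size [89.8 48.2] yaw 5.0
reader [319.  93.] mid [461.7 -89.4] cen [461.9 -89.2] size [84.9 28.8] yaw -5.3
reader [319. 172.] mid [518.7 -95.2] cen [519.2 -95. ] size [59.1 31.2] yaw 84.0
box 140 [(115, 36, 79), (115, 36, 84), (118, 34, 91), (118, 32, 96), (112, 37, 103), (112, 75, 130), (109, 142, 242), (0, 0, 255), (0, 0, 255), (0, 0, 255), (0, 0, 255), (0, 0, 255), (0, 0, 255), (109, 142, 240), (113, 73, 126), (114, 33, 107), (112, 38, 101), (113, 32, 96), (113, 34, 91), (115, 33, 84), (113, 38, 81)]
reader 90 [(0, 86, 77), (3, 110, 81), (2, 110, 88), (4, 121, 95), (4, 130, 102), (5, 135, 108), (5, 141, 112), (19, 255, 254), (21, 250, 255), (21, 255, 255), (21, 255, 255), (21, 255, 255), (21, 255, 255), (13, 209, 162), (5, 142, 115), (4, 134, 112), (4, 137, 104), (3, 126, 99), (3, 119, 94), (2, 113, 86), (0, 96, 82)]
reader 165 [(169, 31, 66), (177, 40, 71), (178, 44, 76), (174, 51, 80), (109, 10, 209), (111, 8, 228), (115, 7, 227), (110, 7, 226), (110, 7, 226), (114, 6, 226), (114, 6, 226), (108, 6, 225), (114, 6, 225), (110, 7, 224), (110, 7, 224), (110, 7, 223), (174, 23, 110), (179, 66, 77), (0, 58, 70), (2, 53, 67), (4, 58, 62)]
reader 180 [(0, 19, 55), (173, 33, 61), (176, 33, 62), (173, 46, 66), (120, 7, 148), (120, 8, 166), (128, 6, 158), (107, 8, 225), (120, 8, 170), (128, 6, 160), (126, 8, 161), (126, 8, 161), (132, 8, 161), (120, 6, 159), (120, 6, 159), (120, 5, 158), (177, 29, 79), (178, 52, 69), (0, 44, 64), (177, 46, 61), (176, 32, 56)]
pbox 140 [(105, 15, 135), (96, 58, 211), (95, 60, 237), (96, 56, 240), (95, 53, 241), (95, 49, 243), (0, 0, 255), (0, 0, 255), (0, 0, 255), (0, 0, 255), (0, 0, 255), (0, 0, 255), (0, 0, 255), (0, 0, 255), (0, 0, 255), (95, 48, 242), (95, 50, 239), (95, 53, 237), (96, 58, 236), (97, 20, 162), (100, 11, 143)]
```

```bash
cat >> h.py <<'E'
def pick(xy,th,z,zh=.16):
    x,y=xy[0]/1e3,xy[1]/1e3
    robot.move_gripper(1.0)
    robot.goto([x,y,.10],R(th)); robot.servo_line([x,y,z],speed=.12); robot.dwell(.1)
    robot.move_gripper(0.0); w=robot.read_grip_width(); robot.dwell(.15)
    robot.servo_line([x,y,zh],speed=.15)
    print('width mm',w*88,'after lift',robot.read_grip_width()*88,'F',np.round(robot.read_force(),1))
def place(xy,th,z,zh=.16,opening=1.0):
    x,y=xy[0]/1e3,xy[1]/1e3
    robot.goto([x,y,zh],R(th)); robot.servo_line([x,y,z+.025],speed=.18); robot.servo_line([x,y,z],speed=.04); robot.dwell(.3)
    print('down',np.round(robot.read_position(),4),'F',np.round(robot.read_force(),1))
    robot.move_gripper(opening); robot.dwell(.2); robot.servo_line([x,y,zh],speed=.2); print('t',robot.read_t())
E
python3 - <<'E'
from h import *
pick((409.2,-275.7),200.8,.004)
place((397.7,279.6),205,.0075)
p,d,i,T=look((398,280),205,'pmouse1'); M=masks(p)
show([b for b in blobs(M['white']|M['grey'],.028,i,T,300) if np.hypot(*(b['mid']-(398,280)))<70],'mouse')
E
```

```text
width mm 58.119509543279605 after lift 57.69233239090954 F [ 0.3  1.1 -0.2]
down [0.3977 0.2796 0.0075] F [-0.4 -0.6 -1.6]
t 20.9167
mouse [320. 140.] mid [398.2 279.1] cen [398.1 279.1] size [101.4  59.7] yaw 25.0
```

View pics/pmouse1.png

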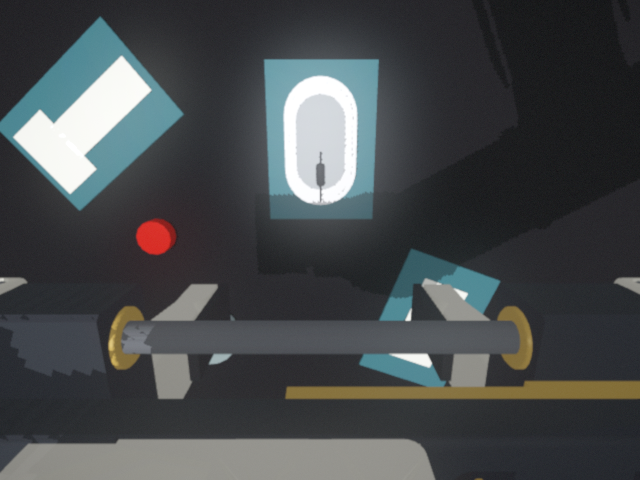

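The mouse at pixel (320,140) sits centred on its mat, within 0.8 mm and 0.1°. Next are the jar and then the box.

Run:
```python
from h import *
robot.goto([.52,.25,.2],R(180))
pick((667.8,112.8),153,.008,.2)
place((495,-447.9),180,.0112,.2)
p,d,i,T=look((495,-447.9),180,'pjar1'); M=masks(p)
show([b for b in blobs(M['white'],.062,i,T,300) if np.hypot(*(b['mid']-(495,-448)))<70],'jar')
pick((658.7,-106.7),186,.005,.2)
place((512.1,452.4),185,.0083,.2)
p,d,i,T=look((512.1,452.4),185,'pbox1'); h,s,v=cv2.split(hsv(p)); m=((h>100)&(h<130)&(s>90)&(v>140))|(v>235)
show([b for b in blobs(m,.036,i,T,300) if np.hypot(*(b['mid']-(512,452)))<70],'box')
print(robot.read_t())
cv2.imwrite('pics/jb.png',cv2.hconcat([cv2.imread('pics/pjar1.png')[:290,150:500],cv2.imread('pics/pbox1.png')[:290,150:500]]))
```

```text
width mm 51.46963132205836 after lift 51.20395654086984 F [ 0.4 -0.6 -1.9]
down [ 0.495  -0.4479  0.011 ] F [ 0.4 -0.7 -1.2]
t 32.8
jar [321. 142.] mid [ 495.  -448.5] cen [ 495.  -448.3] size [47.2 47.1] yaw -42.9
width mm 41.97940480051555 after lift 42.028127240129216 F [-0.5 -0.8 -2.3]
down [0.5121 0.4524 0.0082] F [ 1.1 -0.3 -1.8]
t 44.975
box [321. 135.] mid [507.4 449.7] cen [506.9 448.8] size [96.5 77.9] yaw 5.0
45.6917
```

View pics/jb.png

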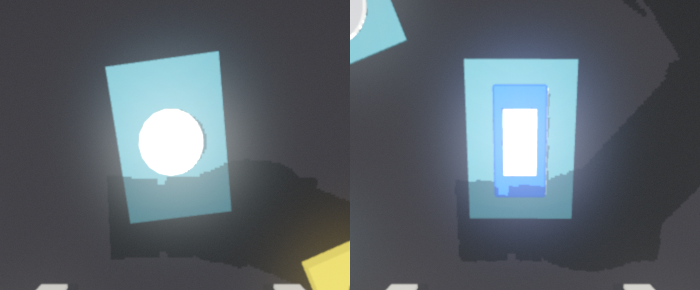

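Jar (321,142) and box (320,140) are both centred on their mats; the box blob merged with its mat here, so I'll measure it again in the final check. Last is the reader.

Run:
```python
from h import *
robot.goto([.52,.25,.2],R(180))
pick((475.8,-90.8),174.3,.005,.16)
place((464.8,89.3),153.95,.0083,.16)
p,d,i,T=look((466,90),154,'preader1'); h,s,v=[a.astype(int) for a in cv2.split(hsv(p))]
m=((h<25)&(s>150)&(v>170)).astype(np.uint8); m[270:]=0
show([b for b in blobs(m,.034,i,T,300) if abs(b['px'][0]-320)<50],'handle')
m=((s<15)&(v>120)&(v<240)).astype(np.uint8); m[270:]=0
show([b for b in blobs(m,.034,i,T,300) if abs(b['px'][0]-320)<60],'nose?')
robot.goto([.204,-.643,.227],R(180)); robot.dwell(.3)
p,_=robot.grab_frame('top'); cv2.imwrite('pics/top1.png',p[:,:,::-1]); i,T=campose('top'); M=masks(p)
for k,z in (('blue',.039),('orange',.037)): show(blobs(M[k],z,i,T,100),k)
show([b for b in blobs(M['white'],.065,i,T,100) if np.hypot(*(b['mid']-(495,-448)))<40],'jar')
print(robot.read_t())
cv2.imwrite('pics/r.png',cv2.imread('pics/preader1.png')[:290,120:520])
```

```text
width mm 29.612605693585476 after lift 29.671578941320604 F [ 0.1 -0.2 -1.5]
down [0.4648 0.0893 0.0082] F [-0.6  0.2 -2.5]
t 56.3167
handle [319. 121.] mid [452.2  94.8] cen [451.9  95. ] size [84.7 28.2] yaw -26.0
nose? [326. 186.] mid [493.2  75. ] cen [503.4  69.7] size [58.9 55.1] yaw 64.0
blue [ 94. 227.] mid [512.1 447.8] cen [511.7 447.9] size [86.5 51.5] yaw 5.0
jar [535. 238.] mid [ 494.9 -447. ] cen [ 494.8 -446.9] size [43.4 43.1] yaw 44.7
60.1
```

View pics/r.png

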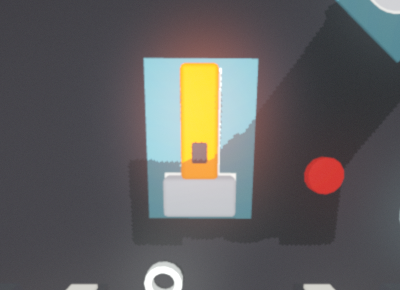

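View pics/top1.png

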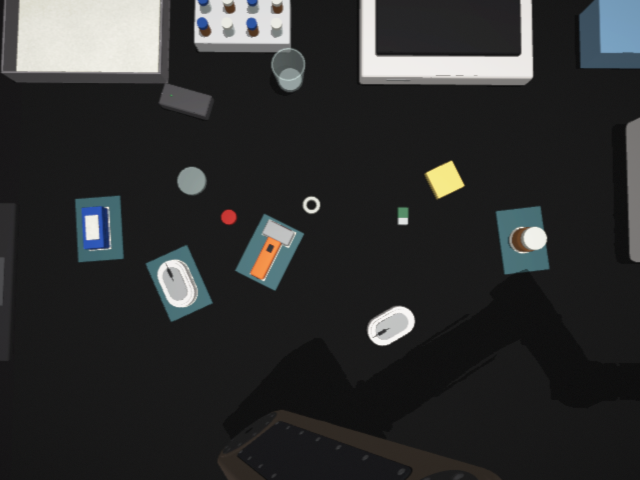

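Run:
```python
from h import *
q=np.load('pbox1.npz'); i=robot.camera_info('wrist'); h,s,v=cv2.split(hsv(q['p'])); m=((s<20)&(v>240)).astype(np.uint8)
show([b for b in blobs(m,.039,i,q['T'],300) if abs(b['px'][0]-320)<40],'label')
robot.job_done()
```

```text
label [319. 142.] mid [512.4 451.7] cen [512.6 451.7] size [49.8 26.4] yaw 5.0
the job is handed in; nothing more can be done
```

I placed the mouse (the one farthest to the robot's right), the jar, the slide box and the code reader in that order, each on its own mat. Each was set down flat and let go. The arm was clear of everything when I handed the job in, at about 60 s.

| Object | Offset from silhouette centre | Yaw error | Basis |
|---|---|---|---|
| Mouse | about 0.8 mm | 0.1° or less | wrist camera |
| Jar | about 0.6 mm (top view 0.9 mm) | not applicable | both cameras; standing upright |
| Slide box | about 0.8 mm | 0.1° or less | paper label, taken as centred on the box top |
| Code reader | about 1.4 mm, from its handle | 0.1° or less | nose on the wide end of the T, seen in the picture |

Not every check worked:
- **Box body:** the outline merged with the mat in the wrist view and included a side wall in the top view. That is why I used the label.
- **Reader nose:** the outline merged with the silhouette in the wrist view, so it gave no usable number. The top-view colour check for the handle found nothing either.
- **Cameras:** the top and wrist views disagreed by up to about 2 mm in y, which is within the stated calibration. I used the wrist values.

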